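# Index the swivel board holder and lock it

## Task

The board holder stands on a swivel base that clicks every 15 degrees. Turn it counter-clockwise (seen from above) by its upright handle until its pointer stands at the fourth click past the long zero mark (60 degrees), then take the long pin with the round head from the wooden stand and press it fully home through the slanting steel guide, so that its collar rests on the guide and the swivel is locked there. Leave the short square-headed pin in the stand, and do not disturb the mug, the tin and the roll of tape round the base round the base round the base.

Things in the scene. Friction and masses are not known exactly. Their poses are not given: they have to be found in the camera images.
- swivel_base: Fixed dark round steel base, 164 mm across, 28 mm high; origin on the swivel axis at the desk top, z up. White ticks every 15 degrees on its rim (radius 67 mm); the longer one is zero. On it turns an aluminium turntable, 120 mm across, top 50 mm high, carrying a circuit board between rails (top about 75 mm). A bracket on its -x side holds the slanting guide. Place and yaw vary.
- swivel (a joint): Angle of the turntable (rad), positive counter-clockwise from above, 0 with the pointer at the long tick; range -1.40 to 1.92. Clicks to rest at every multiple of 0.2618 (15 degrees); passing a click takes 4 to 5 N at the handle; let go between clicks it snaps to the nearer one. Three slanting sockets on it come under the guide at 30, 60 and 90 degrees: the pin fits at the wrong ones too.
- handle (a point): Point on the upright handle, 90 mm above the desk. It is a round black crank grip, 18 mm in diameter, from 54 to 114 mm above the desk, on the end of an arm of the turntable, 110 mm from the swivel axis. Seen from above it stands at the angle swivel, counter-clockwise, from the base's x axis. It spins freely on its own axis, so the fingers need not turn with the arm.
- pointer (a point): Outer end of the small steel pointer on the turntable's rim, 65 mm from the axis, 34 mm above the desk.
- zero_mark (a point): Middle of the long white zero tick on the base's rim, 28 mm above the desk.
- lock_guide: Steel plate 44 x 44 x 14 mm fixed on the base, highest edge 87 mm above the desk. Origin: middle of the mouth of its bore in the upper face, 80 mm from the axis, 76 mm up; z points out of the bore, 30 degrees from vertical, leaning to the base's -x. Bore 18 mm across, no chamfer. In line below, after a 2 mm gap, comes the turntable's blind socket (20 mm across): bottom 36 mm below the mouth.
- long_pin_center (a point): Half-way point of the long pin, on its axis, 42 mm above its tip; z along the pin to its head. Steel, 0.1 to 0.2 kg, 84 mm long: round shank 16 mm across, 34 mm long, flat end; collar 30 mm across, 6 mm thick; round head 24 mm across, 44 mm long, to grip. At the start it stands in a hole of the stand, tip 10 mm and top 94 mm above the desk, leaning at most 4 degrees.
- long_pin_tip (a point): Middle of the flat lower end of the long pin's shank; z along the pin to its head.
- short_pin_center (a point): Half-way point of the short pin, 26 mm above its tip, on its axis. Shank 16 mm across but only 16 mm long, collar like the long pin's, square head 24 x 24 x 30 mm, 52 mm long in all. It stands in the stand's other hole, its collar on the block, its top 70 mm above the desk. It stays there.
- pin_stand: Fixed wooden block 50 mm (x) by 150 mm (y), 34 mm high; origin at the middle of its underside. Two upright blind holes, 17.6 mm across and 24 mm deep, at y = +45 and -45 mm; which pin stands in which varies.
- mug_center (a point): Orange mug, 81 x 120 mm over its handle, 101 mm high, standing behind the base to its left; point on its axis, 50 mm up. Bystander.
- flux_tin_center (a point): Round tin, 56 mm across, 23 mm high, near the base; its centre. Bystander.
- masking_tape_center (a point): Roll of masking tape lying flat, 106 mm across, 25 mm high, to the right of the base; its centre. Bystander.
Things that resemble listed ones, but are neither listed nor needed, are in the scene too. Leave any blue or orange look-alike of the part that bears long_pin_center alone.

How it is judged:
On the way, in this order (a step that is already met when the one before it is completed fails the run):
1. the swivel rests at the 60 degree click, the pin not yet in the guide (value of joint swivel between 0.995 and 1.1 rad and distance between long_pin_tip and lock_guide above 0.05 m), for 0.2 s.
2. the long pin is fully home in the guide with the swivel at 60 degrees (value of joint swivel between 0.995 and 1.1 rad and z of long_pin_tip in the frame of lock_guide below -0.031 m and distance between long_pin_tip and lock_guide below 0.038 m), for 0.2 s.
At the end, for the whole second after the job is handed in: The swivel rests at 60 degrees (within 3 degrees), the long pin is in the slanting bore to within 3 mm of collar-on-guide and in line with it within 9 degrees, released and at rest; the short pin is still in its hole (within 15 mm) (all of step 2 and angle between the z axis of long_pin_tip and the z axis of lock_guide, either way round below 0.15 rad and linear speed of long_pin below 0.02 m/s and velocity of joint swivel between -0.05 and 0.05 rad/s and distance of short_pin_center from where it was at the start of the episode below 0.015 m); the robot touches nothing.
It fails at once if the mug, tin or tape roll is moved more than 25 mm (distance of any of mug_center, flux_tin_center, masking_tape_center from where it was at the start of the episode above 0.025 m).
It fails at once if the short pin is pulled out of the stand (distance of short_pin_center from where it was at the start of the episode above 0.03 m).
It also fails if it takes over 59 s, if anything falls off the work surface, if the arm or the gripper's body presses on something with over 40 N, if the wrist force passes 120 N, or if a joint passes its speed limit or range.

## Robot

A 6-joint arm with a two-finger parallel gripper is mounted at the origin on a cart in front of the work surface, level with it; the furniture and walls round the work are solid. World frame = base frame: x ahead of the robot, y to its left, z up, the work surface at z = 0. Lengths are in m, angles in rad, forces in N, time in s.
With the tool pointing down it reaches from about 0.35 to 0.95 m from the base axis. Payload 17.4 kg.
Tool frame: the origin (TCP) lies at the very end of the fingers, on their centre line; the grasp point (between the pads) lies 19 mm behind it; z points along the fingers, y is the line along which they close (so a half turn about z gives the same grasp; the last joint's range is limited). The gripper opens to 93 mm and grips with 3 to 60 N. Pads are 15 mm wide; open, the fingers measure 128 mm over their backs; the gripper's body (75 mm by 188 mm) begins 65 mm behind the grasp point.
Start: joints at [-1.207, 0.116, 1.442, -0, 1.584, -0.038], TCP at [0.264, -0.621, 0.219] pointing down, gripper open.
Joint ranges: [-2.83, 2.83], [-0.83, 2.19], [0.07, 2.5], [-1.14, 4.28], [0.01, 3], [-2.97, 2.97]. Speed limits (rad/s): [1.89, 1.89, 2.22, 3.14, 3.14, 3.14].

## Interface

Orientations are given as [roll, pitch, yaw] about the fixed x, y, z axes, in that order (R = Rz(yaw) Ry(pitch) Rx(roll)).
In Python, from workcell import ctrl gives the robot as it stands.
- The arm moves only by the shell command python3 -m inch 'ROWS' [FORCE]. ROWS is JSON, a list of rows, each a list of 3 entries, a list of its own where there are three numbers: the shift along the tool's x, y, z in mm, then the turn, a rotation vector about the tool's x, y, z in rad, then the finger opening in mm, from 0 to 93. A call has exactly 5 rows; each row is the pose to reach, as a shift and turn from the pose commanded when the call began, along the tool's axes at that moment; what a row does not reach only later rows make up. A row lasts 1/8 s, in which the tool goes at most 62.5 mm and 10.7 degrees, less where a joint would pass 70% of its speed; a pose out of reach is approached as far as the arm can. A call with a gripper value outside its range is refused whole. The fingers move at their own pace and stop on an object; FORCE is the grip in N (left out, the last holds). Time passes only in rows, so rows that repeat a pose let the fingers close, or fill a call up. It gives the time, the measured TCP pose, the force, the opening and the grip force at its end, in the units of the state.
- ctrl.get_obs(): the state, without advancing time (a new reading comes with each control period).
- ctrl.get_image(name): name is "scene" or "side" or "wrist"; returns the picture (384x512x3 uint8, blue, green, red); there is no depth.
- ctrl.calibration(name): a dict with "fx", "fy", "cx", "cy" (pixels), "R" (3x3) and "t" (3): a world point X has camera coordinates R X + t; the wrist camera has in their place "mount" (4x4, takes a point from camera to tool coordinates, whose origin is the TCP and whose axes are the flange's). Camera axes: x right, y down, z forward; pixel columns grow to the right and rows downward; lengths in m; the calibration is good to about 2 mm. A picture is of the moment at which its call begins: read the wrist's pose just before it. calibration takes no time and is no camera call.
- ctrl.job_done(): hands the job in; it is judged then, once.
The state is a dict: "clock": time; "joint_positions": joint angles; "joint_vel": joint speeds; "joint_torque": joint torques, N m; "tcp_pos": TCP position; "eef_rot": TCP orientation; "contact_force": force on the tool from outside, world axes, zero at the start; "wrist_torque": the same for the moment, N m; "opening": finger opening in m; "grip_force": force on a finger pad.
Only numpy, scipy, OpenCV 4.12 (cv2) and the standard library are available. Lean on these libraries where they do the work, as an engineer would, in place of code of your own. Each camera call takes 0.05 s, during which the arm holds its last target. There are 200 camera calls.

## Working session

There is one attempt and no reset: what is moved stays moved. The work goes in short steps, Python scripts to look and compute and a shell command to move; the robot and the scene stay as the last step left them, time stands still between calls to the robot, and variables do not carry over. Pictures are saved under pics/ and viewed, at most 11 in all, crops included, and the job is handed in when it is done.

```bash
ls; mkdir -p pics; python3 - <<'E'
from workcell import ctrl
import cv2
o=ctrl.get_obs(); print(o['clock'],o['tcp_pos'],o['eef_rot'],o['opening'])
for n in ['scene','side']:
    cv2.imwrite(f'pics/{n}0.png',ctrl.get_image(n)); print(n,ctrl.calibration(n))
print(ctrl.calibration('wrist'))
E
```

```text
pics
0.0 [ 0.26388882 -0.62106951  0.21789533] [-3.14043923e+00 -8.24543417e-06  4.01794676e-01] 0.09293476305301994
scene {'fx': 490.87091217404964, 'fy': 490.87091217404964, 'cx': 253.48998073171424, 'cy': 195.92730600463761, 'R': array([[-0.42161635, -0.9065536 ,  0.02000552],
       [-0.59193767,  0.25844906, -0.76342248],
       [ 0.68691299, -0.33371342, -0.64558958]]), 't': array([0.30508406, 0.35752983, 1.41075901])}
side {'fx': 442.72295439723837, 'fy': 442.72295439723837, 'cx': 260.869565074873, 'cy': 190.79023231952561, 'R': array([[-0.97915988, -0.20167427,  0.02394594],
       [-0.13675981,  0.56759188, -0.81187204],
       [ 0.15014218, -0.79822738, -0.58334413]]), 't': array([0.53290043, 0.10126331, 1.19418589])}
{'fx': 288.0088903579358, 'fy': 288.0088903579358, 'cx': 257.3732996978647, 'cy': 191.1402646245556, 'mount': array([[ 3.23217275e-04, -9.57192291e-01, -2.89452610e-01,
         8.13213391e-02],
       [ 9.99999410e-01,  9.14485319e-06,  1.08640824e-03,
        -6.01112712e-04],
       [-1.03725459e-03, -2.89452790e-01,  9.57191729e-01,
        -1.66445861e-01],
       [ 0.00000000e+00,  0.00000000e+00,  0.00000000e+00,
         1.00000000e+00]])}
```

View pics/scene0.png

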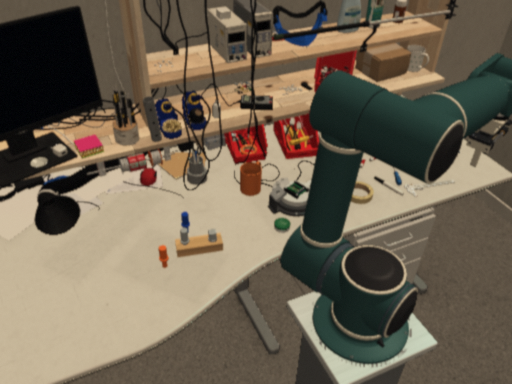

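View pics/side0.png

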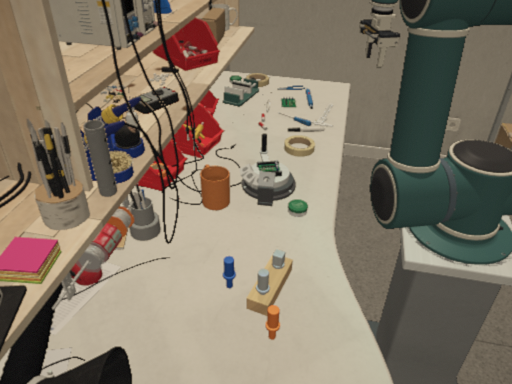

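The scene view shows the base at about (290,195), the stand at (200,243), and blue and orange look-alike pins at (185,222) and (163,255). In the side view the base is at (268,180), and a black upright handle stands at (264,143). The stand carries a taller pin at (263,280) and a shorter one at (279,260). The blue (229,270) and orange (273,320) pins stand on the desk and are not candidates. The grey taller round one in the stand fits the description. I'll enlarge this to confirm.

```bash
python3 - <<'E'
import cv2,numpy as np
s=cv2.imread('pics/side0.png'); c=cv2.imread('pics/scene0.png')
z=lambda im,x,y,w,h,f:cv2.resize(im[y:y+h,x:x+w],None,fx=f,fy=f,interpolation=cv2.INTER_CUBIC)
a=z(s,225,125,80,90,5)   # 400x450
b=z(s,215,240,80,90,5)
cv2.imwrite('pics/crop1.png',np.hstack([a,b]))
a=z(c,255,160,80,90,5); b=z(c,150,205,80,90,5)
cv2.imwrite('pics/crop2.png',np.hstack([a,b]))
E
```

```text
(no output)
```

View pics/crop1.png

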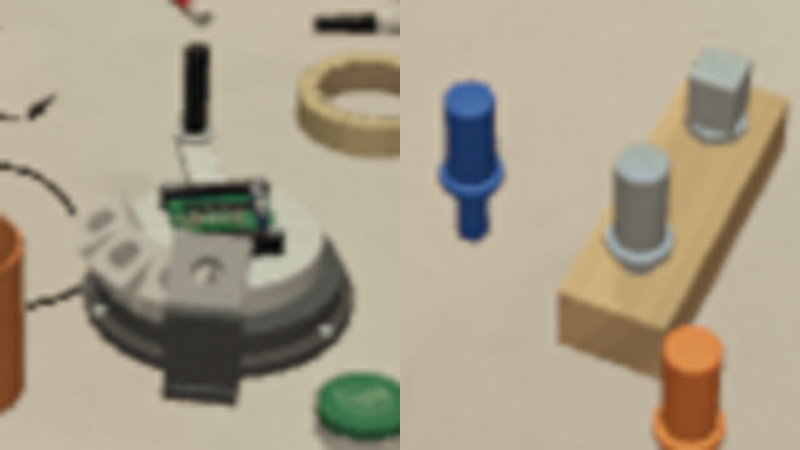

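View pics/crop2.png

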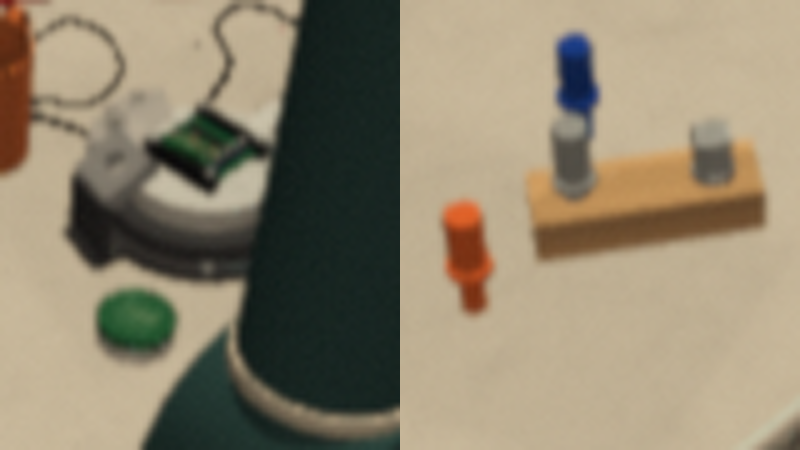

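```bash
cat > h.py <<'E'
import numpy as np
from scipy.spatial.transform import Rotation as Ro
from workcell import ctrl
def ray(n,u,v,z):
    c=ctrl.calibration(n); d=np.array([(u-c['cx'])/c['fx'],(v-c['cy'])/c['fy'],1.])
    o=-c['R'].T@c['t']; w=c['R'].T@d
    return o+w*(z-o[2])/w[2]
def proj(n,P):
    c=ctrl.calibration(n); q=c['R']@np.asarray(P)+c['t']; return np.array([c['fx']*q[0]/q[2]+c['cx'],c['fy']*q[1]/q[2]+c['cy']])
def wpose(o): # tool pose
    return Ro.from_euler('xyz',o['eef_rot']),np.array(o['tcp_pos'])
def wray(o,u,v,z):
    c=ctrl.calibration('wrist'); M=c['mount']; R,p=wpose(o)
    d=R.apply(M[:3,:3]@np.array([(u-c['cx'])/c['fx'],(v-c['cy'])/c['fy'],1.])); q=R.apply(M[:3,3])+p
    return q+d*(z-q[2])/d[2]
def wproj(o,P):
    c=ctrl.calibration('wrist'); M=c['mount']; R,p=wpose(o)
    q=M[:3,:3].T@(R.inv().apply(np.asarray(P)-p)-M[:3,3]); return np.array([c['fx']*q[0]/q[2]+c['cx'],c['fy']*q[1]/q[2]+c['cy']])
E
python3 - <<'E'
from h import *
f=lambda n,x,y,z,ox,oy:ray(n,ox+x/5,oy+y/5,z)
np.set_printoptions(precision=4,suppress=True)
S=lambda x,y,z:f('side',x,y,z,225,125); S2=lambda x,y,z:f('side',x-400,y,z,215,240)
C=lambda x,y,z:f('scene',x,y,z,255,160); C2=lambda x,y,z:f('scene',x-400,y,z,150,205)
h=S(196,50,.114); g=S(206,270,.076); gc=C(113,157,.076)
print('handle',h,'handle bottom',S(195,130,.054),'guide',g,gc)
d=h-g; d[2]=0; L=np.linalg.norm(d); print('L',L,'yaw approx',np.arctan2(d[1],d[0]))
# base L/R extreme at rim z=.028
print('rim',S(85,288,.028),S(352,288,.028))
print('longtop',S2(642,158,.094),C2(570,124,.094),'short',S2(722,68,.070),C2(713,130,.070))
print('tin',S(362,395,.023),'mug',S(0,220,.1),'tape',S(357,80,.025))
# refine base from tick/bolts on rim
print('bolts',S(102,312,.028),S(325,330,.028),C(208,268,.028))
E
```

```text
handle [ 0.5733 -0.1783  0.114 ] handle bottom [ 0.5734 -0.184   0.054 ] guide [0.5309 0.0005 0.076 ] [ 0.5317 -0.0027  0.076 ]
L 0.18379013685014145 yaw approx -1.3376906450827715
rim [ 0.6084 -0.034   0.028 ] [ 0.4558 -0.071   0.028 ]
longtop [0.4662 0.3639 0.094 ] [0.462  0.3651 0.094 ] short [0.4459 0.2786 0.07  ] [0.444  0.2766 0.07  ]
tin [0.4364 0.0241 0.023 ] mug [0.6449 0.0141 0.1   ] tape [ 0.4878 -0.3247  0.025 ]
bolts [ 0.5931 -0.0127  0.028 ] [ 0.4649 -0.0253  0.028 ] [ 0.4476 -0.0369  0.028 ]
```

```bash
python3 - <<'E'
from h import *
from scipy.optimize import least_squares
P=lambda x,y:np.array([225+x/5,125+y/5])
def model(p,s):
    cx,cy,yaw=p
    W=lambda r,a,z:np.array([cx+r*np.cos(yaw+a),cy+r*np.sin(yaw+a),z])
    rim=np.array([proj('side',W(.082,a,.028)) for a in np.linspace(0,2*np.pi,180)])
    return [proj('side',W(.11,s,.114)),proj('side',W(.11,s,.060)),proj('side',W(.08,np.pi,.076)),proj('side',W(.072,np.pi-np.pi/6*2+s,.062)),proj('side',W(.072,np.pi-np.pi/2+s,.062)),np.array([rim[:,0].min(),rim[:,0].max()])]
meas=[P(196,50),P(195,125),P(206,270),P(125,255),P(101,219),np.array([225+85/5,225+352/5])]
for d in (0,15,30,45):
    r=least_squares(lambda p:np.ravel(np.array(model(p,np.radians(d)))-np.array(meas)),[.53,-.08,-1.6])
    print(d,r.x,np.degrees(r.x[2]),r.cost,np.round(r.fun,1))
E
```

```text
Traceback (most recent call last):
  File "h.py", line 9, in proj
    c=ctrl.calibration(n); q=c['R']@np.asarray(P)+c['t']; return np.array([c['fx']*q[0]/q[2]+c['cx'],c['fy']*q[1]/q[2]+c['cy']])
ValueError: time passes only in moves, steps and waits
```

```bash
sed -i 's/ctrl.calibration(\(n\|.wrist.\))/CAL(\1)/' h.py; sed -i '3a import functools\nCAL=functools.lru_cache(lambda n:ctrl.calibration(n))' h.py; python3 - <<'E'
from h import *
from scipy.optimize import least_squares
P=lambda x,y:np.array([225+x/5,125+y/5])
def model(p,s):
    cx,cy,yaw=p
    W=lambda r,a,z:np.array([cx+r*np.cos(yaw+a),cy+r*np.sin(yaw+a),z])
    rim=np.array([proj('side',W(.082,a,.028)) for a in np.linspace(0,2*np.pi,180)])
    return [proj('side',W(.11,s,.114)),proj('side',W(.11,s,.060)),proj('side',W(.08,np.pi,.076)),proj('side',W(.072,np.pi-np.pi/6*2+s,.062)),proj('side',W(.072,np.pi-np.pi/2+s,.062)),np.array([rim[:,0].min(),rim[:,0].max()])]
meas=[P(196,50),P(195,125),P(206,270),P(125,255),P(101,219),np.array([225+85/5,225+352/5])]
for d in (0,15,30,45):
    r=least_squares(lambda p:np.ravel(np.array(model(p,np.radians(d)))-np.array(meas)),[.53,-.08,-1.6])
    print(d,r.x,np.degrees(r.x[2]),r.cost,np.round(r.fun,1))
o=ctrl.get_obs();print(o['clock'],o['joint_positions'])
E
```

```text
0 [ 0.54019412 -0.07622501 -1.29548749] -74.22596557822985 18.449620863013294 [ 1.3 -0.5  1.  -0.2  4.4  0.6 -2.7 -0.5 -1.8 -0.1 -2.  -0.3]
15 [ 0.53666813 -0.07857772 -1.49123046] -85.44121155629664 1.2133377512313193 [ 0.2 -0.6 -0.1 -0.4  0.2  0.2 -0.3 -0.  -0.3  0.5 -0.6  1. ]
30 [ 0.5332261  -0.08033836 -1.69116319] -96.89651299945041 16.025760280106358 [-0.8 -0.6 -1.  -0.4 -4.1 -0.9  1.9  0.5  1.2  1.2  0.6  2.2]
45 [ 0.52996791 -0.08116574 -1.90219474] -108.9877301815154 61.454730944016546 [-1.4 -0.5 -1.7 -0.2 -8.4 -2.4  4.   1.   2.6  1.8  1.8  3.3]
0.1 [-1.20680793e+00  1.16414523e-01  1.44221739e+00  7.70090258e-06
  1.58399349e+00 -3.78177508e-02]
```

The fit (residuals under 1 px) puts the base at (0.537,-0.079) with yaw -85.4°. The swivel is now at +15°, the handle at (0.574,-0.182), and its target is (0.636,-0.126). The long pin is the round grey one, side (263,272), at (0.464,0.364). The crop confirms it has a taller round head, unlike the square pin at (279,254). I'll move above the handle.

```bash
python3 -m inch '[[[50,-31,0],[0,0,0],45],[[100,-62,0],[0,0,0],45],[[150,-93,0],[0,0,0],45],[[200,-124,0],[0,0,0],45],[[250,-155,0],[0,0,0],45]]' 40
python3 -m inch '[[[50,-31,0],[0,0,0],45],[[90,-56,0],[0,0,0],45],[[130,-80,0],[0,0,0],45],[[130,-80,0],[0,0,0],45],[[130,-80,0],[0,0,0],45]]'
python3 - <<'E'
from h import *
import cv2
o=ctrl.get_obs(); im=ctrl.get_image('wrist'); cv2.imwrite('pics/w1.png',im)
print(o['clock'],o['tcp_pos'],o['eef_rot'],o['contact_force'],o['joint_positions'])
C=np.array([.5367,-.0786]);a=-1.4912+np.radians(15)
print('pred handle px',wproj(o,[*(C+.11*np.array([np.cos(a),np.sin(a)])),.114]),'guide',wproj(o,[*(C-.08*np.array([np.cos(-1.4912),np.sin(-1.4912)])),.076]))
E
```

```text
clock: 0.72
tcp_pos: [0.4341, -0.3791, 0.2185]
eef_rot: [-3.141, 0.0, 0.402]
contact_force: [0.4, -0.7, 0.1]
opening: 0.0479
grip_force: 0.0
clock: 1.35
tcp_pos: [0.5216, -0.2565, 0.2184]
eef_rot: [-3.141, 0.001, 0.402]
contact_force: [0.4, -0.5, 0.1]
opening: 0.0451
grip_force: 0.0
1.35 [ 0.52155096 -0.25653193  0.2183647 ] [-3.14135095e+00  5.54768110e-04  4.02182060e-01] [ 0.35363327 -0.47049085  0.07632156] [-5.00855283e-01 -8.77734457e-02  1.64795096e+00 -2.85955406e-04
  1.58194846e+00  6.67755938e-01]
pred handle px [204.65538251 109.06481003] guide [23.45531609 74.95188679]
```

View pics/w1.png

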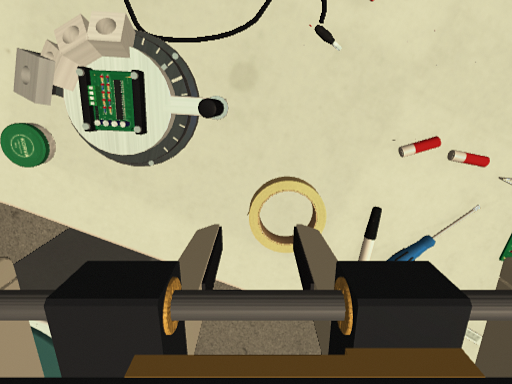

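The wrist view shows the handle top at (205,108) against a prediction of (204.7,109), so the fit holds. The guide plate is at (35,75) and the tape at (287,213), clear of the path. Next I move over the handle, descend and grip.

```bash
python3 -m inch '[[[40,-24,0],[0,0,0],45],[[77,-48,0],[0,0,0],45],[[77,-48,0],[0,0,0],45],[[77,-48,40],[0,0,0],45],[[77,-48,70],[0,0,0],45]]'
python3 -m inch '[[[0,0,30],[0,0,0],45],[[0,0,55],[0,0,0],45],[[0,0,75],[0,0,0],45],[[0,0,78],[0,0,0],45],[[0,0,78],[0,0,0],45]]'
python3 -m inch '[[[0,0,0],[0,0,0],10],[[0,0,0],[0,0,0],10],[[0,0,0],[0,0,0],10],[[0,0,0],[0,0,0],10],[[0,0,0],[0,0,0],10]]' 40
python3 - <<'E'
from h import *
o=ctrl.get_obs(); R,p=wpose(o); print(o['opening'],o['grip_force'])
C=np.array([.5367,-.0786]);a=-1.4912
h=lambda s:np.array([*(C+.11*np.array([np.cos(a+np.radians(s)),np.sin(a+np.radians(s))])),p[2]])
print(p,h(15))
for s in (20,25,30,35,40,45,50,55,60,62): print(s,np.round(1000*R.inv().apply(h(s)-p),1))
E
```

```text
clock: 2.02
tcp_pos: [0.573, -0.1835, 0.1473]
eef_rot: [-3.142, 0.001, 0.4]
contact_force: [0.8, -0.5, -0.4]
opening: 0.0447
grip_force: 0.0
clock: 2.65
tcp_pos: [0.574, -0.1825, 0.0713]
eef_rot: [3.141, -0.0, 0.401]
contact_force: [-0.3, 0.2, 0.3]
opening: 0.045
grip_force: 0.0
clock: 3.28
tcp_pos: [0.5747, -0.1837, 0.0713]
eef_rot: [3.138, -0.001, 0.401]
contact_force: [6.3, -14.2, -3.3]
opening: 0.0176
grip_force: 40.0
0.017574299812857377 39.98638451099396
[ 0.57469575 -0.1837279   0.0712876 ] [ 0.57352828 -0.18225171  0.0712876 ]
20 [ 9.1 -1.7  0. ]
25 [18.7 -2.3  0. ]
30 [28.1 -3.8  0. ]
35 [37.5 -6.2  0. ]
40 [46.5 -9.3  0. ]
45 [ 55.3 -13.2  -0. ]
50 [ 63.7 -17.9  -0. ]
55 [ 71.6 -23.3  -0. ]
60 [ 79.1 -29.3  -0. ]
62 [ 81.9 -31.9  -0.1]
```

```bash
python3 -m inch '[[[10,1,0],[0,0,0],10],[[19,0,0],[0,0,0],10],[[29,-1,0],[0,0,0],10],[[38,-3,0],[0,0,0],10],[[47,-6,0],[0,0,0],10]]'
python3 -m inch '[[[9,-4,0],[0,0,0],10],[[17,-9,0],[0,0,0],10],[[25,-14,0],[0,0,0],10],[[33,-20,0],[0,0,0],10],[[33,-20,0],[0,0,0],10]]'
python3 - <<'E'
from h import *
import cv2
o=ctrl.get_obs(); p=o['tcp_pos'];C=np.array([.5367,-.0786]);d=p[:2]-C
print(np.degrees(np.arctan2(d[1],d[0])+1.4912),np.hypot(*d),o['joint_positions'])
im=ctrl.get_image('side'); cv2.imwrite('pics/s1.png',cv2.resize(im[110:220,215:325],None,fx=5,fy=5,interpolation=cv2.INTER_CUBIC))
E
```

```text
clock: 3.9
tcp_pos: [0.6153, -0.1586, 0.0711]
eef_rot: [3.14, -0.0, 0.401]
contact_force: [0.3, -2.5, 2.3]
opening: 0.0173
grip_force: 40.0
clock: 4.53
tcp_pos: [0.6378, -0.1263, 0.0711]
eef_rot: [3.141, -0.0, 0.402]
contact_force: [1.6, -2.8, 4.2]
opening: 0.0173
grip_force: 40.0
60.168070991527486 0.11183820491044597 [-2.34518715e-01  1.39046595e-01  1.65964934e+00 -5.74291633e-04
  1.34240017e+00  9.33908524e-01]
```

```bash
python3 -m inch '[[[0,0,0],[0,0,0],45],[[0,0,0],[0,0,0],45],[[0,0,0],[0,0,0],45],[[0,0,-40],[0,0,0],45],[[0,0,-100],[0,0,0],45]]' 
python3 -m inch '[[[-30,-20,-50],[0,0,0],45],[[-70,-50,-80],[0,0,0],45],[[-110,-60,-80],[0,0,0],45],[[-110,-60,-80],[0,0,0],45],[[-110,-60,-80],[0,0,0],45]]'
python3 - <<'E'
from h import *
import cv2
o=ctrl.get_obs(); im=ctrl.get_image('wrist'); s=ctrl.get_image('side')
print(o['tcp_pos'],o['eef_rot'])
a=-1.4912;C=np.array([.5367,-.0786])
for q in (45,60,75): print(q,wproj(o,[*(C+.11*np.array([np.cos(a+np.radians(q)),np.sin(a+np.radians(q))])),.114]),'ptr',wproj(o,[*(C+.065*np.array([np.cos(a+np.radians(q)),np.sin(a+np.radians(q))])),.034]))
print('zero',wproj(o,[*(C+.067*np.array([np.cos(a),np.sin(a)])),.028]))
u,v=[int(x) for x in wproj(o,[*C,.03])]; x0=max(0,min(512-180,u-90)); y0=max(0,v-90); print(x0,y0)
A=cv2.resize(im[y0:y0+180,x0:x0+180],(540,540),interpolation=cv2.INTER_CUBIC)
cv2.imwrite('pics/w2.png',A)
E
```

```text
clock: 5.2
tcp_pos: [0.6364, -0.1266, 0.1698]
eef_rot: [-3.139, 0.003, 0.402]
contact_force: [0.1, 0.5, 1.6]
opening: 0.0449
grip_force: 0.0
clock: 5.82
tcp_pos: [0.5129, -0.1146, 0.2506]
eef_rot: [-3.142, -0.0, 0.402]
contact_force: [0.1, -0.2, -0.1]
opening: 0.0448
grip_force: 0.0
[ 0.51288873 -0.11464295  0.25060584] [-3.14156679e+00 -2.66230825e-04  4.01555869e-01]
45 [331.91660032 100.0960847 ] ptr [284.10795833 117.27457141]
60 [317.33457812  74.62474632] ptr [276.95879754 105.90382622]
75 [295.95024602  53.57255652] ptr [266.99799932  96.72771793]
zero [286.68750167 155.19647213]
149 49
```

View pics/w2.png

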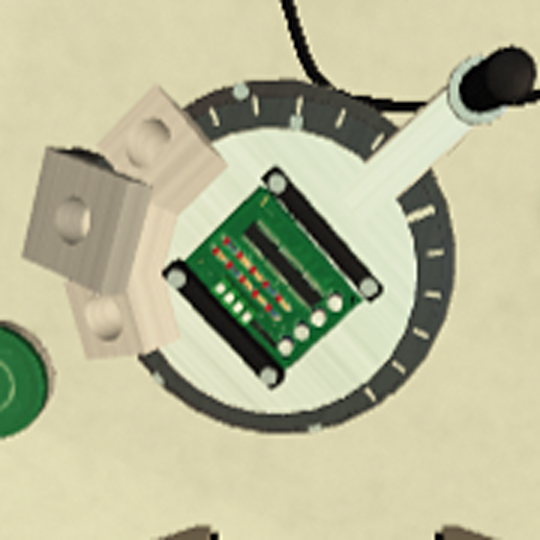

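The crop shows the pointer at (297,122), opposite the fourth tick counted from the long one at (420,213). The handle is at (512,75), as predicted for 60°. The guide's bore is at (72,220), with one socket block on each side, so the middle socket is under it. The swivel is at 60°. Next I work out the moves to the pin.

```bash
python3 - <<'E'
from h import *
o=ctrl.get_obs(); R,p=wpose(o)
print('guide wrist',wray(o,149+72/3,49+220/3,.076),'model',np.array([.5367-.08*np.cos(-1.4912),-.0786-.08*np.sin(-1.4912)]))
print('to pin, tool mm',1000*R.inv().apply(np.array([.464,.3645,.25])-p))
print('tool x,y',R.as_matrix()[:,:2].T)
E
```

```text
guide wrist [ 0.53120871 -0.00092451  0.076     ] model [0.53033902 0.00114671]
to pin, tool mm [ 1.42133882e+02 -4.60144377e+02  3.75372220e-01]
tool x,y [[ 9.20299724e-01  3.91213627e-01 -5.62706647e-04]
 [ 3.91213293e-01 -9.20299829e-01 -6.20504260e-04]]
```

```bash
python3 -m inch '[[[18,-57,0],[0,0,-0.18],45],[[36,-115,0],[0,0,-0.36],45],[[54,-172,0],[0,0,-0.54],45],[[71,-230,0],[0,0,-0.72],45],[[89,-288,0],[0,0,-0.9],45]]'
cat >> h.py <<'E'
def go(target,Rt=None):
    o=ctrl.get_obs(); R,p=wpose(o)
    print('shift mm',np.round(1000*R.inv().apply(np.array(target)-p),1))
    if Rt is not None: print('turn',np.round((R.inv()*Rt).as_rotvec(),4))
def down(yaw): return Ro.from_euler('xyz',[np.pi,0,yaw])
E
python3 -c "
from h import *
go([.464,.3645,.25],down(np.pi/2))"
```

```text
clock: 6.55
tcp_pos: [0.4818, 0.1875, 0.2502]
eef_rot: [-3.141, 0.0, 1.308]
contact_force: [2.0, -0.2, 0.6]
opening: 0.0452
grip_force: 0.0
shift mm [166.3 -63.2   0.2]
turn [-0.0006  0.0003 -0.2628]
```

```bash
python3 -m inch '[[[53,-20,0],[0,0,-0.13],45],[[106,-40,0],[0,0,-0.26],45],[[166,-63,0],[0,0,-0.26],45],[[166,-63,0],[0,0,-0.26],45],[[166,-63,0],[0,0,-0.26],45]]'
python3 - <<'E'
from h import *
import cv2
o=ctrl.get_obs(); im=ctrl.get_image('wrist')
print(o['tcp_pos'],o['eef_rot'])
print('pred',wproj(o,[.464,.3645,.094]),wproj(o,[.464,.3645,.040]))
cv2.imwrite('pics/w3.png',im)
E
```

```text
clock: 7.18
tcp_pos: [0.4654, 0.3622, 0.2498]
eef_rot: [-3.141, 0.001, 1.563]
contact_force: [0.2, -0.5, 0.5]
opening: 0.0451
grip_force: 0.0
[0.46544422 0.36220553 0.24984067] [-3.14050844e+00  1.03188090e-03  1.56262346e+00]
pred [255.93319112 175.63024366] [256.17787561 165.90651966]
```

View pics/w3.png

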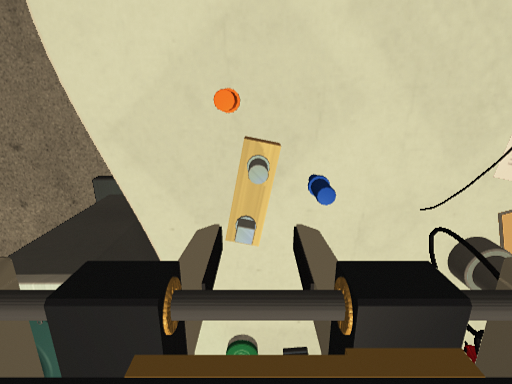

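The wrist view shows the long pin's round top at about (258,174). The square pin is at (245,230), the blue one at (322,190) and the orange one at (227,100). All are clear of fingers opened along x. I'll refine the pin top numerically.

```bash
python3 - <<'E'
from h import *
import cv2
im=cv2.imread('pics/w3.png'); c=im[145:195,235:285]
hsv=cv2.cvtColor(c,cv2.COLOR_BGR2HSV)
for y in range(8,44,2): print(y+145,' '.join('%3d'%v if s<50 else ' . ' for v,s in zip(hsv[y,8:38,2],hsv[y,8:38,1])))
E
```

```text
153  .   .   .   .   .   .   .   .   .   .   .   .   .   .   .   .   .   .   .   .   .   .   .   .   .   .   .   .   .   . 
155  .   .   .   .   .   .   .   .   .   .   .   .   .   .  129 128  .   .   .   .   .   .   .   .   .   .   .   .   .   . 
157  .   .   .   .   .   .   .   .   .  151 190 190 180 179 169 169 170 181 193 187 165  .   .   .   .   .   .   .   .   . 
159  .   .   .   .   .   .   .  155 191 169 154 101  .   .   .   .   68  67  89 137 167 182 185 142  .   .   .   .   .   . 
161  .   .   .   .   .  135 188 174  98  .   .   .   .   .   73  .   73  .   .   68  .   73 147 190 180  .   .   .   .   . 
163  .   .   .   .  132 189 172  74  67  .   .   .   70  70  .   68  70  .   .   .   70  .   .  115 191 181  .   .   .   . 
165  .   .   .   .  157 178  72  .   .   .   93 109 134 145 144 146 146 131 114  99  74  66  65  68 130 188  .   .   .   . 
167  .   .   .   .  171 175  .   .  119 149 180 181 179 179 181 179 179 179 180 178 177 156  .   65 124 190  .   .   .   . 
169  .   .   .   .   .  135  .  156 173 175 180 182 181 180 180 179 182 179 179 180 181 181 175 134  71 182 
[... 430 characters left out ...]
5 182 183 184 184 180 177 177 181 184 185 184 183 184 182 164  .   .   .   .   . 
179  .   .   .   .   .   .   .  178 182 181 184 185 183 183 183 183 180 177 178 180 184 186 182 163  .   .   .   .   .   . 
181  .   .   .   .   .   .   .   .  178 182 181 181 183 184 182 184 184 185 185 181 178 181  .   .   .   .   .   .   .   . 
183  .   .   .   .   .   .   .   .   .   .   .   .  179 180 182 183 182 179 180  .   .   .   .   .   .   .   .   .   .   . 
185  .   .   .   .   .   .   .   .   .   .   .   .   .   .   .   .   .   .   .   .   .   .   .   .   .   .   .   .   .   . 
187  .   .   .   .   .   .   .   .   .   .   .   .   .   .   .   .   .   .   .   .   .   .   .   .   .   .   .   .   .   .
```

```bash
python3 - <<'E'
from h import *
o=ctrl.get_obs()
print('top',wray(o,258.3,174.4,.094),'collar',wray(o,257.8,165,.050), wray(o,257.8,156,.05))
print('width',wray(o,268,174.4,.094)-wray(o,248.6,174.4,.094))
t=wray(o,258.3,174.4,.094); go([t[0],t[1],.072],down(np.pi/2))
E
```

```text
top [0.4670098  0.36525128 0.094     ] collar [0.46648079 0.36713312 0.05      ] [0.46658046 0.37887446 0.05      ]
width [ 0.02231494 -0.00019509  0.        ]
shift mm [  3.8   1.4 178.2]
turn [-0.0006  0.0007 -0.0092]
```

```bash
python3 -m inch '[[[4,1,0],[0,0,-0.01],45],[[4,1,45],[0,0,-0.01],45],[[4,1,90],[0,0,-0.01],45],[[4,1,135],[0,0,-0.01],45],[[4,1,165],[0,0,-0.01],45]]'
python3 -m inch '[[[0,0,12],[0,0,0],45],[[0,0,23],[0,0,0],45],[[0,0,23],[0,0,0],45],[[0,0,23],[0,0,0],20],[[0,0,23],[0,0,0],20]]' 50
python3 -m inch '[[[0,0,0],[0,0,0],15],[[0,0,0],[0,0,0],15],[[0,0,0],[0,0,0],15],[[0,0,0],[0,0,0],15],[[0,0,0],[0,0,0],15]]' 50
```

```text
clock: 7.85
tcp_pos: [0.4663, 0.3649, 0.0837]
eef_rot: [-3.141, 0.001, 1.571]
contact_force: [-0.4, -0.3, -0.1]
opening: 0.0453
grip_force: 0.0
clock: 8.48
tcp_pos: [0.4667, 0.3662, 0.0635]
eef_rot: [3.141, -0.001, 1.572]
contact_force: [-0.4, 0.4, -0.3]
opening: 0.0294
grip_force: 0.0
clock: 9.1
tcp_pos: [0.4665, 0.3662, 0.0632]
eef_rot: [3.141, -0.0, 1.572]
contact_force: [-0.9, -1.4, 5.1]
opening: 0.0236
grip_force: 50.0
```

```bash
python3 -m inch '[[[0,0,-15],[0,0,0],15],[[0,0,-35],[0,0,0],15],[[0,0,-80],[0,0,0],15],[[0,0,-125],[0,0,0],15],[[0,0,-125],[0,0,0],15]]' 60
python3 - <<'E'
from h import *
import cv2
o=ctrl.get_obs(); im=ctrl.get_image('wrist'); cv2.imwrite('pics/w4f.png',im)
R,p=wpose(o)
for z in (-.031,.013,.019,.0532):print(z,wproj(o,p+R.apply([0,0,z])),wproj(o,p+R.apply([0,0.008,z])))
cv2.imwrite('pics/w4.png',cv2.resize(im[130:260,190:325],None,fx=4.5,fy=4.5,interpolation=cv2.INTER_CUBIC))
# target pose
a=-1.4912; zb=np.array([-np.cos(a)*.5,-np.sin(a)*.5,np.sqrt(.75)])
print('bore axis',zb)
E
```

```text
clock: 9.72
tcp_pos: [0.4675, 0.3667, 0.1931]
eef_rot: [3.136, -0.004, 1.572]
contact_force: [-0.4, 0.6, -2.6]
opening: 0.0233
grip_force: 60.0
-0.031 [256.61890644 263.83062352] [271.65408207 263.83632663]
0.013 [256.79259233 229.35011287] [268.58689847 229.35448964]
0.019 [256.81064103 225.76704467] [268.26817005 225.77128668]
0.0532 [256.89659181 208.70390378] [266.75033531 208.70751189]
bore axis [-0.03975615  0.49841694  0.8660254 ]
```

View pics/w4.png

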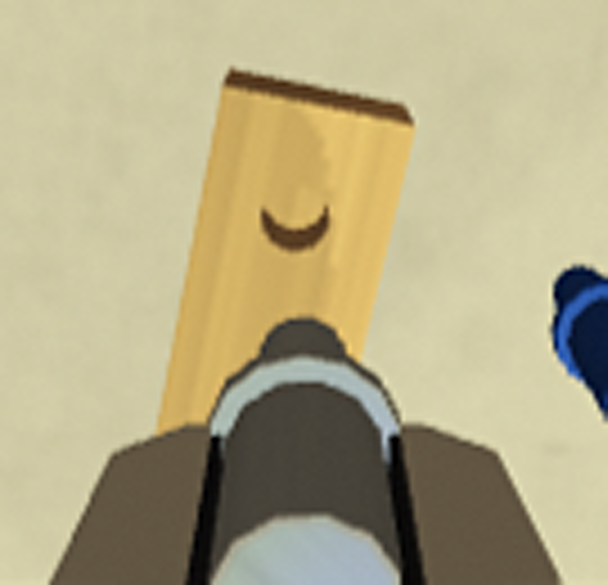

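The crop shows the pin held upright between the pads, with its tip's far edge at (302,318), collar edge at (305,357) and head edge at (310,515). I'll convert these to an in-grip offset and lean.

```bash
python3 - <<'E'
from h import *
from scipy.optimize import brentq
o=ctrl.get_obs(); R,p=wpose(o)
for nm,v,r,z in (('tip',130+318/4.5,8,.0532),('collar',130+357/4.5,15,.0132),('head',130+515/4.5,12,-.0308)):
    x=brentq(lambda x:wproj(o,p+R.apply([x,0,z]))[1]-v,-.06,.08); print(nm,'dx mm',1000*x-r)
# lateral (tool y)
for nm,u,z in (('tip',190+302/4.5,.0532),('collar',190+304/4.5,.0132)):
    print(nm,'dy',1000*brentq(lambda y:wproj(o,p+R.apply([0,y,z]))[0]-u,-.05,.05))
E
```

```text
tip dx mm -1.1127226291891112
collar dx mm -0.6108551326787452
head dx mm -0.6846962969574015
tip dy 0.17416308635834368
collar dy 0.517601260403637
```

```bash
cat >> h.py <<'E'
A=-1.4912; ZB=np.array([-np.cos(A)*.5,-np.sin(A)*.5,np.sqrt(.75)])
Y=np.array([-np.sin(A),np.cos(A),0]); Z=-ZB; X=np.cross(Y,Z)
RT=Ro.from_matrix(np.array([X,Y,Z]).T)
TIP=np.array([-.0011,.0002,.0532]); M=np.array([.531,-.0003,.076])
def tcp_for(d,m=M,lx=0,ly=0): return m+ZB*d-RT.apply(TIP)+X*lx+Y*ly   # tip d above mouth
E
python3 -c "
from h import *
print(X,Y,Z,tcp_for(.05)); go(tcp_for(.05),RT)"
```

```text
[-0.06885968  0.86328347 -0.5       ] [0.99683388 0.07951231 0.        ] [ 0.03975615 -0.49841694 -0.8660254 ] [0.52662205 0.05207034 0.16482382]
shift mm [-314.4   59.4   25. ]
turn [-0.0177 -0.5253 -0.0776]
```

```bash
python3 -m inch '[[[-45,10,-10],[0,0,0],15],[[-100,20,-20],[0,-0.1,-0.02],15],[[-155,35,-20],[-0.01,-0.25,-0.04],15],[[-205,45,-20],[-0.01,-0.4,-0.06],15],[[-250,52,-20],[-0.018,-0.525,-0.078],15]]'
python3 -c "
from h import *
go(tcp_for(.05),RT)"
```

```text
clock: 10.4
tcp_pos: [0.5186, 0.1144, 0.207]
eef_rot: [-3.136, 0.53, 1.654]
contact_force: [0.5, 0.1, -2.4]
opening: 0.023
grip_force: 60.0
shift mm [-32.8   3.2  68.1]
turn [-0.0036  0.0064  0.0031]
```

```bash
python3 -m inch '[[[-20,2,10],[0,0,0],15],[[-33,3,35],[0,0,0],15],[[-33,3,60],[0,0,0],15],[[-33,3,68],[0,0,0],15],[[-33,3,68],[0,0,0],15]]'
python3 - <<'E'
from h import *
import cv2
o=ctrl.get_obs(); go(tcp_for(.02),RT)
im=ctrl.get_image('wrist'); cv2.imwrite('pics/w5f.png',im); R,p=wpose(o)
print('tip',wproj(o,p+R.apply(TIP)),'mouth',wproj(o,M),'far edge',wproj(o,M+X*.009))
x0,y0=190,110
cv2.imwrite('pics/w5.png',cv2.resize(im[y0:y0+130,x0:x0+135],None,fx=4.5,fy=4.5,interpolation=cv2.INTER_CUBIC))
E
```

```text
clock: 11.02
tcp_pos: [0.5262, 0.0538, 0.165]
eef_rot: [-3.137, 0.525, 1.653]
contact_force: [-0.8, 0.7, -1.9]
opening: 0.0233
grip_force: 60.0
shift mm [-1.4  0.4 31. ]
turn [-0.0033  0.0017  0.0022]
tip [257.03176852 209.44140194] mouth [257.69900567 192.47521684] far edge [257.72604618 183.66319539]
```

View pics/w5.png

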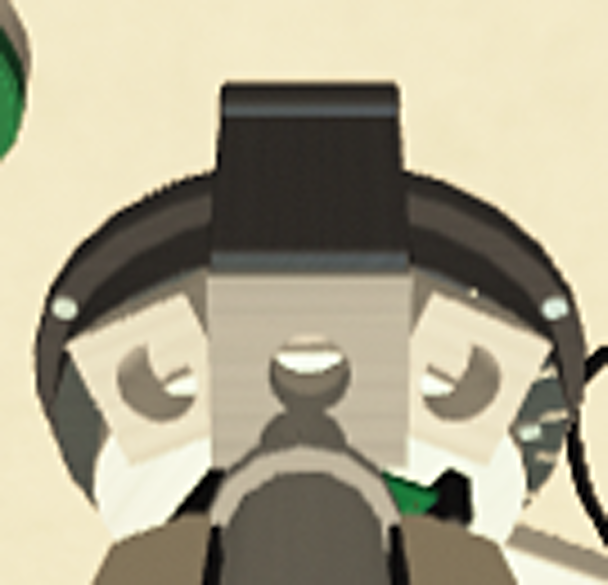

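The crop shows the bore centred at (310,375) and its far edge at row 335. The plate spans columns 209 to 411, with the pin tip in front at column 302. That puts the mouth about 1.2 mm further in +y and 0.8 mm back in x of my estimate. I'll correct that and approach.

```bash
sed -i 's/^def tcp_for/M=M-X*.0008+Y*.0012\ndef tcp_for/' h.py
python3 -m inch '[[[-2,2,10],[0,0,0],15],[[-2,2,20],[0,0,0],15],[[-2,2,30],[0,0,0],15],[[-2,2,40],[0,0,0],15],[[-2,2,40],[0,0,0],15]]'
python3 - <<'E'
from h import *
import cv2
o=ctrl.get_obs(); go(tcp_for(0),RT)
im=ctrl.get_image('wrist'); cv2.imwrite('pics/w6f.png',im); R,p=wpose(o)
print(o['contact_force'],'tip',wproj(o,p+R.apply(TIP)),'tip edge',wproj(o,p+R.apply(TIP+[.008,0,0])),'mouth',wproj(o,M),'far edge',wproj(o,M+X*.009),'side',wproj(o,M+Y*.009),wproj(o,M-Y*.009),'plate',wproj(o,M+Y*.022),wproj(o,M-Y*.022))
g=cv2.cvtColor(im,cv2.COLOR_BGR2GRAY)
print('    ',*range(230,290,2))
for r in range(165,212,2): print(r,' '.join('%3d'%v for v in g[r,230:290:2]))
E
```

```text
clock: 11.7
tcp_pos: [0.5298, 0.0318, 0.1309]
eef_rot: [-3.137, 0.525, 1.653]
contact_force: [0.7, -0.4, -1.3]
opening: 0.0227
grip_force: 60.0
shift mm [-0.  -0.3 10.4]
turn [-0.0035  0.0018  0.002 ]
[ 0.74049572 -0.35341236 -1.32752538] tip [257.03236022 209.44119307] tip edge [257.03300921 200.12200724] mouth [256.89501386 205.09141488] far edge [256.91593532 194.9843119 ] side [267.50574207 205.12855696] [246.28639718 205.0542802 ] plate [282.83607852 205.18221967] [230.96656624 205.00065426]
     230 232 234 236 238 240 242 244 246 248 250 252 254 256 258 260 262 264 266 268 270 272 274 276 278 280 282 284 286 288
165  52  43  42  42  43  43  42  42  42  41  43  41  43  43  42  42  44  42  43  44  41  42  44  45  41  40  42  57  68  71
167  43  41  42  41  43  44  44  42  44  41  43  42  41  43  42  43  43  42  42  42  42  41  43  43  41  41  37  43  44  47
169  41  44  43  41  44  43  42  42  41  42  42  44  42  41  43  43  41  42  43  42  42  42  44  45  42  41  38  43  43  41
171  40  44  42  40  42  43  42  42  42  40  42  42  41  42  43  42  42  40  42  41  40  41  41  44  
[... 1802 characters left out ...]
 153 240  78  84  82 135 168 108 143 184 184 184 183 184 184 183 198 226 219 156
203 205 186 186 186 186 187 187 189 100 116  94  90  94  94  92  91  89  98  96 188 187 187 187 187 188 186 204 225 228 183
205 216 185 185 185 184 185 186 187  85  90  88  92  95  91  93  92  90  88  91 187 185 184 185 185 185 185 202 229 251 249
207 215 181 181 182 181 182 181 183 128  84  89  88  92  89  90  90  90  91  97 185 183 182 181 183 182 181 213 228 241 240
209 212 183 184 185 184 185 185 187 138  90  91 108 120 158 143 121 108  88  89 144 189 186 185 185 185 185 211 227 105 118
211 214 183 182 183 184 183 187 115 108 153 179 182 181 179 181 181 183 181 167 100 109 184 187 186 187 187 211 227 164 118
```

```bash
python3 -m inch '[[[0.8,-0.3,2],[0,0,0],15],[[0.8,-0.3,4],[0,0,0],15],[[0.8,-0.3,7],[0,0,0],15],[[0.8,-0.3,7],[0,0,0],15],[[0.8,-0.3,7],[0,0,0],15]]'
python3 - <<'E'
from h import *
import cv2
o=ctrl.get_obs(); go(tcp_for(0),RT)
im=ctrl.get_image('wrist'); cv2.imwrite('pics/w7f.png',im); R,p=wpose(o)
print('tip',wproj(o,p+R.apply(TIP)),'tip edge',wproj(o,p+R.apply(TIP+[.008,0,0])),'mouth',wproj(o,M),'far edge',wproj(o,M+X*.009))
g=cv2.cvtColor(im,cv2.COLOR_BGR2GRAY)
print('    ',*range(242,274))
for r in range(192,216): print(r,' '.join('%3d'%v for v in g[r,242:274]))
E
```

```text
clock: 12.38
tcp_pos: [0.5301, 0.0294, 0.1253]
eef_rot: [-3.138, 0.525, 1.652]
contact_force: [-0.5, -1.0, -0.9]
opening: 0.0231
grip_force: 60.0
shift mm [-0.7 -0.4  4.4]
turn [-0.0021  0.0015  0.0017]
tip [257.0316803  209.44153271] tip edge [257.03233039 200.12233602] mouth [256.6600432  208.34134604] far edge [256.67573253 198.0322406 ]
     242 243 244 245 246 247 248 249 250 251 252 253 254 255 256 257 258 259 260 261 262 263 264 265 266 267 268 269 270 271 272 273
192 181 181 181 182 181 181 181 181 182 182 182 181 182 181 182 182 181 182 182 181 182 182 181 183 184 183 183 183 183 184 184 184
193 184 184 183 184 184 184 185 185 185 185 184 185 185 184 185 185 185 185 185 186 186 186 185 186 186 186 186 186 185 185 187 186
194 182 182 182 183 183 182 182 183 183 182 182 182 182 183 183 183 183 182 183 184 184 183 184 182 183 183 183 184 184 184 184 184
195 184 183 183 182 183 182 181 182 183 183 183 183 184 183 181 183 184 182 183 182 183 183 182 182 183 183 182 182 182 183 183 184
196 186 184 185 185 185 185 185 185 184 185 185 186 185 186 186 185 186 185 185 184 184 185 185 
[... 1843 characters left out ...]
 130 120 116  92  85 125 169 186 182 182
211 184 165 112  86 109 133 153 159 179 181 181 182 181 182 180 180 181 183 182 182 182 182 182 170 167 136 100  83 107 167 178 185
212 157 115  86 111 154 179 182 183 183 181 181 180 181 180 180 180 180 179 178 179 181 182 183 182 182 177 147 109  84 104 144 175
213  77  86 114 157 181 184 182 181 182 182 183 183 185 184 184 183 183 184 183 181 183 181 180 178 179 181 179 159 112  89  84 125
214  97 130 159 182 183 182 182 182 183 169 170 165 163 160 159 161 162 159 159 159 165 170 184 182 181 180 183 179 162 135  99  84
215 144 179 183 183 182 182 183 183 166 117 118 101  98  85  89  91  92  86  84  87 103 122 166 177 184 181 182 182 182 176 147 106
```

```bash
python3 -m inch '[[[0.3,-0.5,1],[0,0,0],15],[[0.3,-0.5,2],[0,0,0],15],[[0.3,-0.5,3],[0,0,0],15],[[0.3,-0.5,4],[0,0,0],15],[[0.3,-0.5,5],[0,0,0],15]]'
cat > st.py <<'E'
from h import *
o=ctrl.get_obs(); R,p=wpose(o)
print('F tool',np.round(R.inv().apply(o['contact_force']),1),'T tool',np.round(R.inv().apply(o['wrist_torque']),2)); go(tcp_for(0),RT)
E
python3 st.py
```

```text
clock: 13.05
tcp_pos: [0.5297, 0.0271, 0.1208]
eef_rot: [-3.138, 0.525, 1.653]
contact_force: [-0.5, 0.0, -1.4]
opening: 0.0231
grip_force: 60.0
F tool [ 0.8 -0.5  1.2] T tool [-0.02  0.25  0.08]
shift mm [-1.1  0.1 -0.7]
turn [-0.0021  0.0016  0.0018]
```

```bash
python3 -m inch '[[[0,0,1],[0,0,0],15],[[0,0,2],[0,0,0],15],[[0,0,3],[0,0,0],15],[[0,0,4],[0,0,0],15],[[0,0,5],[0,0,0],15]]'; python3 st.py
```

```text
clock: 13.68
tcp_pos: [0.5299, 0.0246, 0.1165]
eef_rot: [-3.138, 0.525, 1.653]
contact_force: [-0.4, -0.8, -0.4]
opening: 0.0232
grip_force: 60.0
F tool [-0.4 -0.4  0.7] T tool [0.02 0.04 0.05]
shift mm [-1.   0.1 -5.7]
turn [-0.0022  0.0016  0.0018]
```

No contact force at 5.7 mm below the modelled mouth, so the pin is probably in the bore. I'll continue gently.

```bash
python3 -m inch '[[[0,0,2],[0,0,0],15],[[0,0,4],[0,0,0],15],[[0,0,6],[0,0,0],15],[[0,0,8],[0,0,0],15],[[0,0,8],[0,0,0],15]]'; python3 st.py
```

```text
clock: 14.3
tcp_pos: [0.5301, 0.0205, 0.1093]
eef_rot: [-3.138, 0.525, 1.653]
contact_force: [0.1, -2.2, -2.0]
opening: 0.0232
grip_force: 60.0
F tool [-0.9 -0.1  2.9] T tool [-0.06  0.03  0.04]
shift mm [ -1.1   0.2 -13.9]
turn [-0.0025  0.0017  0.0019]
```

```bash
python3 -m inch '[[[0,0,2],[0,0,0],15],[[0,0,4],[0,0,0],15],[[0,0,6],[0,0,0],15],[[0,0,8],[0,0,0],15],[[0,0,8],[0,0,0],15]]'; python3 st.py
```

```text
clock: 14.92
tcp_pos: [0.5305, 0.0165, 0.1024]
eef_rot: [-3.138, 0.525, 1.653]
contact_force: [1.3, -3.2, -2.5]
opening: 0.0233
grip_force: 60.0
F tool [-1.6  1.   3.8] T tool [-0.08 -0.11  0.08]
shift mm [ -1.1   0.1 -21.9]
turn [-0.0024  0.0017  0.0019]
```

```bash
python3 -m inch '[[[0,0,2],[0,0,0],15],[[0,0,4],[0,0,0],15],[[0,0,6],[0,0,0],15],[[0,0,8],[0,0,0],15],[[0,0,9],[0,0,0],15]]'; python3 st.py
```

```text
clock: 15.55
tcp_pos: [0.5308, 0.012, 0.0947]
eef_rot: [-3.138, 0.525, 1.653]
contact_force: [-0.4, -1.0, 1.7]
opening: 0.023
grip_force: 60.0
F tool [-1.7 -0.5 -1. ] T tool [ 0.22 -0.21  0.05]
shift mm [ -1.1   0.2 -30.8]
turn [-0.0024  0.0017  0.0018]
```

```bash
python3 -m inch '[[[0,0,1],[0,0,0],15],[[0,0,2],[0,0,0],15],[[0,0,3],[0,0,0],15],[[0,0,4],[0,0,0],15],[[0,0,4],[0,0,0],15]]'; python3 st.py
```

```text
clock: 16.18
tcp_pos: [0.5312, 0.0105, 0.0922]
eef_rot: [-3.139, 0.525, 1.652]
contact_force: [-5.4, 3.5, 10.6]
opening: 0.023
grip_force: 60.0
F tool [ -1.9  -5.1 -11.1] T tool [ 0.86 -0.22  0.12]
shift mm [ -0.9  -0.1 -33.8]
turn [-0.0014  0.0012  0.0014]
```

```bash
python3 -m inch '[[[0,0,1],[0,0,0],15],[[0,0,2],[0,0,0],15],[[0,0,2],[0,0,0],15],[[0,0,2],[0,0,0],15],[[0,0,2],[0,0,0],15]]'; python3 st.py; python3 - <<'E'
from h import *
import cv2
im=ctrl.get_image('wrist')
cv2.imwrite('pics/w8.png',cv2.resize(im[110:300,165:355],None,fx=3,fy=3,interpolation=cv2.INTER_CUBIC))
E
```

```text
clock: 16.8
tcp_pos: [0.5315, 0.0101, 0.0918]
eef_rot: [-3.141, 0.524, 1.651]
contact_force: [-12.0, 12.4, 24.6]
opening: 0.0229
grip_force: 60.1
F tool [ -0.8 -10.9 -28. ] T tool [ 2.27 -0.04  0.08]
shift mm [ -0.8  -0.3 -34.3]
turn [-0.0006  0.0006  0.0007]
```

View pics/w8.png

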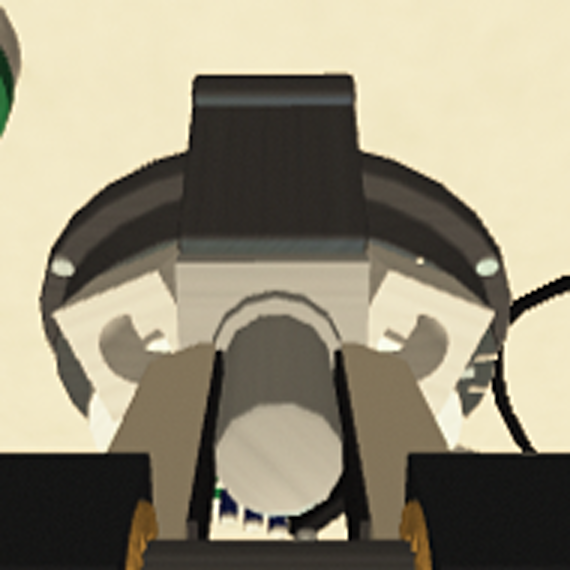

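The crop shows the collar (277,300) flush on the guide plate. The contact is stiff at 34.3 mm depth, so the pin is home. I release and withdraw along the bore.

```bash
python3 -m inch '[[[0,0,-2],[0,0,0],20],[[0,0,-2],[0,0,0],45],[[0,0,-2],[0,0,0],45],[[0,0,-2],[0,0,0],45],[[0,0,-2],[0,0,0],45]]'; python3 -m inch '[[[0,0,-15],[0,0,0],45],[[0,0,-40],[0,0,0],45],[[0,0,-80],[0,0,0],45],[[0,0,-120],[0,0,0],45],[[0,0,-120],[0,0,0],45]]'; python3 - <<'E'
from h import *
import cv2
o=ctrl.get_obs(); print(o['contact_force'])
im=ctrl.get_image('wrist');R,p=wpose(o)
t=wproj(o,M+ZB*.05); print('head top pred',t, 'handle',wproj(o,[.5367+.11*np.cos(A+np.pi/3),-.0786+.11*np.sin(A+np.pi/3),.114]))
cv2.imwrite('pics/w9.png',im[60:360,100:420])
E
```

```text
clock: 17.48
tcp_pos: [0.531, 0.0101, 0.0912]
eef_rot: [-3.138, 0.525, 1.653]
contact_force: [-0.3, 0.5, 0.3]
opening: 0.0447
grip_force: 0.0
clock: 18.1
tcp_pos: [0.5274, 0.0718, 0.1988]
eef_rot: [3.139, 0.524, 1.651]
contact_force: [-0.2, 0.7, -0.3]
opening: 0.0448
grip_force: 0.0
[-0.19283875  0.73667513 -0.33037179]
head top pred [255.65295217 195.66510492] handle [324.71955631 270.63857927]
```

View pics/w9.png

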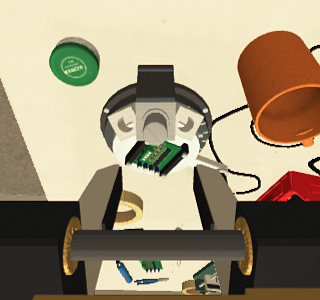

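The view shows the pin seated in the guide at (155,125), the crank still at its 60° side, and the tin and mug undisturbed. The gripper is clear, so I hand the job in.

```bash
python3 -c "
from workcell import ctrl
print(ctrl.job_done())"
```

```text
the job is handed in; nothing more can be done
None
```

I turned the swivel to the 60° click and pressed the long pin in until its collar rested on the guide. The pin is released, the gripper is clear, and the job was handed in at about 18 s of the 59 s allowed; the hand-in returned no verdict.

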